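Post the sample pot through the dust flap

TASK

The squat lidded pot on the loading shelf belongs inside the sample box. Push it with the fingertips along the shelf, in through the hanging dust flap and on until it slides down the chute to the tray inside, then draw the fingers back out so that the flap falls shut behind it. Only push the pot, do not grip, lift or topple it, and leave everything else on the bench where it is.

Things in the scene. Friction and masses are not known exactly. Their poses are not given: they have to be found in the camera images.
- pot: the sample pot: a squat round pot with a ribbed screw lid, 60 mm in diameter over its lid (the upper 16 mm; the body below is 56), 28 mm high, about 70 g, slippery underneath. Origin at the centre of its underside, z up. It starts standing on the loading shelf.
- sample_box: sample box fixed to the bench: a metal loading shelf leads to a small doorway closed by a hanging flap; behind it a clear covered chute and tray. Origin on the bench under the middle of the doorway, in the flap's plane. x axis: level along the shelf and in through the doorway (feed direction); y to its left; z up. x, y, z values given with the points below are in this frame.
- shelf_front (a point): middle of the shelf's open front edge (no rim here), x = -200 mm, z = 66 mm. The shelf is level and slippery. Guide rails 12 mm high stand along it: 106 mm apart inside up to x = -115, then converging to 73 mm at x = -36 mm and on so to the doorway.
- doorway (a point): point on the level shelf (z = 66 mm) in the middle of the doorway, straight under the flap's axle. The doorway is 73 mm wide between upright cheeks (x = -13 to +9 mm) and 48 mm high, up to the axle (4 mm thick, z = 116 mm); above and behind it a roof with its top at z = 124 mm, so a finger pointing straight down cannot pass under.
- sill_end (a point): middle of the inner end of the level part, x = +30 mm, z = 66 mm; beyond it the chute falls at 28 degrees, easing out to the tray. A pot whose centre is pushed past here slides down by itself: push its rear 10 to 15 mm past the flap's plane, the fingers leaning about 25 to 40 degrees (tips forward) to reach in under the axle.
- tray (a point): middle of the flat tray floor at the foot of the chute, inside the clear cover, x = +205 mm, z = 17.5 mm; end wall at x = +246 mm
- flap (a joint): the dust flap: a light metal plate 70 mm wide and 48 mm long with a rubber lip, hanging from an axle along its top edge. 0 rad = hanging shut, grows as it is pushed inward (stop at 1.4); it cannot swing outward. No spring or latch: it falls shut by its own weight once nothing is under it.
- timer: bystander: small white bench timer lying on the bench, 60 x 62 x 18 mm; origin at the centre of its underside
- tweezers: bystander: steel tweezers lying on the bench, 181 mm long; origin at the centre of the underside
- vial_1: bystander: small capped glass vial standing on the bench, 25 mm across, 47 mm high; origin at the centre of its underside
- vial_2: bystander: another such vial, 25 mm across, 47 mm high; origin at the centre of its underside
- weight_50g: bystander: small brass calibration weight standing on the bench, 20 mm across, 31 mm high; origin at the centre of its underside
- weigh_boat: bystander: shallow weighing dish on the bench between the instruments, 50 x 60 x 14 mm; origin at the centre of its underside
- bottle_hdpe: bystander: white plastic bottle standing between the instruments, 62 mm across, 128 mm high; origin at the centre of its underside
Mind the look-alikes: they are no part of the job. Of the things like the pot, leave any that is orange; of the rest the larger one is meant.

How it is judged:
On the way, in this order (a step that is already met when the one before it is completed fails the run):
1. the flap is pushed open with the pot in the doorway (value of joint flap above 0.3 rad and x of pot in the frame of sample_box between -0.015 and 0.08 m), for 0.05 s.
2. the pot has slid down into the tray (x of pot in the frame of sample_box above 0.14 m and z of pot in the frame of sample_box below 0.03 m), for 0.1 s.
At the end, for the whole second after the job is handed in: the pot stands right way up and still in the tray at the lower end of the chute (its centre at least 140 mm beyond the flap's plane, tilted less than 0.25 rad), and the flap hangs shut (under 0.06 rad) and still (all of step 2 and x of pot in the frame of sample_box below 0.25 m and angle between pot's own z axis and vertical below 0.25 rad and linear speed of pot below 0.02 m/s and value of joint flap below 0.06 rad and velocity of joint flap below 0.2 rad/s); the robot touches nothing.
It fails at once if the pot is lifted off the shelf (z of pot in the frame of sample_box above 0.081 m).
It fails at once if the pot falls off the shelf (z of pot in the frame of sample_box below 0.05 m and x of pot in the frame of sample_box below 0 m).
It fails at once if the pot is toppled (angle between pot's own z axis and vertical above 1.1 rad).
It fails at once if a bystander is moved (distance of any of timer, tweezers, vial_1, vial_2, weight_50g, weigh_boat, bottle_hdpe from where it was at the start of the episode above 0.015 m).
It also fails if it takes over 35 s, if anything falls off the work surface, if the arm or the gripper's body presses on something with over 40 N, if the wrist force passes 120 N, or if a joint passes its speed limit or range.

ROBOT

A 6-joint arm with a two-finger parallel gripper is mounted at the origin on a cart in front of the work surface, level with it; the furniture and walls round the work are solid. World frame = base frame: x ahead of the robot, y to its left, z up, the work surface at z = 0. Lengths are in m, angles in rad, forces in N, time in s.
With the tool pointing down it reaches from about 0.3 to 1 m from the base axis. Payload 5.1 kg.
Tool frame: the origin (TCP) lies between the finger pads; the fingertips stand 19 mm ahead of it and the grasp point (between the pads) is the TCP; z points along the fingers, y is the line along which they close (so a half turn about z gives the same grasp; the last joint's range is limited). The gripper opens to 95 mm and grips with 3 to 60 N. Pads are 20 mm wide; open, the fingers measure 119 mm over their backs; the gripper's body (75 mm by 180 mm) begins 59 mm behind the grasp point.
Start: joints at [-1.364, 0.124, 1.65, -0, 1.367, -0.083], TCP at [0.186, -0.623, 0.234] pointing down, gripper open.
Joint ranges: [-2.61, 2.61], [-1.02, 2.33], [0.03, 2.71], [-1.35, 4.49], [0.32, 2.68], [-2.91, 2.91]. Speed limits (rad/s): [2.57, 2.57, 3.14, 3.14, 3.14, 3.14].

INTERFACE

Orientations are given as a unit quaternion [w, x, y, z].
In Python, from cell import ctrl gives the robot as it stands.
- The arm moves only by the shell command python3 -m inch 'ROWS' [FORCE]. ROWS is JSON, a list that holds one entry, the list of rows, each a list of 7 numbers: the turn, a rotation vector about the tool's x, y, z as a fraction of full scale, then the shift along the tool's x, y, z as a fraction of full scale, then the gripper's target within -1 to 1 (shut at 1, half-way at 0, fully open at -1). A call has 1 to 12 rows; each row is the pose to reach, as a shift and turn from the pose commanded when the call began, along the tool's axes at that moment; what a row does not reach only later rows make up. Full scale, the value 1, is 0.25 m for a shift and 45 degrees for a turn. A row lasts 1/10 s, in which the tool goes at most 50 mm and 8.59 degrees, less where a joint would pass 70% of its speed; a pose out of reach is approached as far as the arm can. A call with a number of a shift or a turn outside -1 to 1 is refused whole. A call with a gripper value outside its range is refused whole. The fingers move at their own pace and stop on an object; FORCE is the grip in N (left out, the last holds). Time passes only in rows, so rows that repeat a pose let the fingers close. It gives the time, the measured TCP pose, the force, the opening and the grip force at its end, in the units of the state.
- ctrl.state(): the state, without advancing time (a new reading comes with each control period).
- ctrl.snapshot(name): name is "scene" or "top" or "wrist"; returns (picture, depth): 384x512x3 uint8, red, green, blue; 384x512 float32, m along the optical axis (not along the pixel's ray), 0 where there is no reading.
- ctrl.get_calibration(name): a dict with "K" (3x3 intrinsics, pixels), "rvec" (rotation vector, rad) and "tvec" (3), from world to camera coordinates, as OpenCV has them; the wrist camera has in their place "mount" (4x4, takes a point from camera to tool coordinates, whose origin is the TCP and whose axes are the flange's). Camera axes: x right, y down, z forward; pixel columns grow to the right and rows downward; lengths in m; the calibration is good to about 2 mm. A picture is of the moment at which its call begins: read the wrist's pose just before it. get_calibration takes no time and is no camera call.
- ctrl.close_job(): hands the job in; it is judged then, once.
The state is a dict: "clock": time; "qpos": joint angles; "joint_velocities": joint speeds; "effort": joint torques, N m; "tool_pos": TCP position; "ee_rot": TCP orientation; "force": force on the tool from outside, world axes, zero at the start; "wrist_torque": the same for the moment, N m; "gripper_width": finger opening in m; "finger_force": force on a finger pad.
Only numpy, scipy, OpenCV 4.12 (cv2) and the standard library are available. Lean on these libraries where they do the work, as an engineer would, in place of code of your own. Each camera call takes 0.05 s, during which the arm holds its last target. There are 200 camera calls.

## Working session

There is one attempt and no reset: what is moved stays moved. The work goes in short steps, Python scripts to look and compute and a shell command to move; the robot and the scene stay as the last step left them, time stands still between calls to the robot, and variables do not carry over. Pictures are saved under pics/ and viewed, at most 10 in all, crops included, and the job is handed in when it is done.

```bash
ls; mkdir -p pics; python3 - <<'E'
from cell import ctrl
import cv2,numpy as np
s=ctrl.state();print(s['clock'],s['tool_pos'],s['ee_rot'],s['gripper_width'])
for n in("scene","top"):
    p,d=ctrl.snapshot(n);np.savez(f'pics/{n}.npz',p=p,d=d);cv2.imwrite(f'pics/{n}.png',p[:,:,::-1])
    print(ctrl.get_calibration(n))
E
```

```text
pics
0.0 [ 0.18558331 -0.62231266  0.23239332] [-1.04359227e-03  9.89516229e-01  1.44417925e-01 -8.33967631e-05] 0.09511514434764261
{'K': array([[374.11524205,   0.        , 253.81102737],
       [  0.        , 374.11524205, 194.299409  ],
       [  0.        ,   0.        ,   1.        ]]), 'rvec': array([ 2.44837924, -0.82299837,  0.26762519]), 'tvec': array([-0.49561618,  0.31571361,  1.16359428])}
{'K': array([[392.86548533,   0.        , 250.51063339],
       [  0.        , 392.86548533, 191.43251478],
       [  0.        ,   0.        ,   1.        ]]), 'rvec': array([ 2.2035524 , -2.00048228,  0.22173405]), 'tvec': array([-0.08042989,  0.58554952,  1.06961532])}
```

View pics/scene.png

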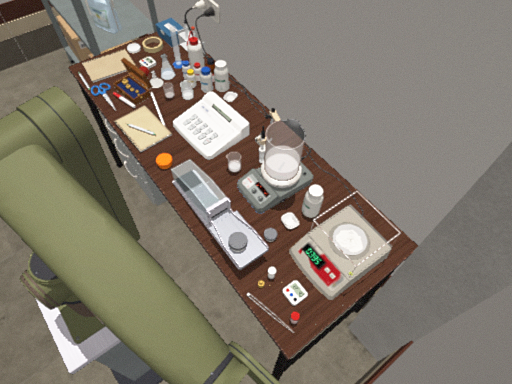

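View pics/top.png

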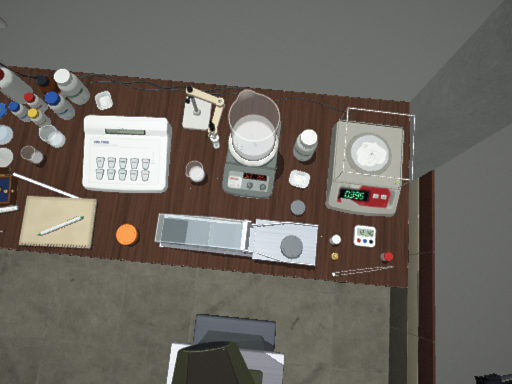

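The top view shows the grey pot on the shelf at (291,245). The shelf's open front is at column ~318 and the flap at ~250; feed direction runs to the left in the picture. The smaller grey jar at (298,208) and the orange one at (126,234) are decoys. Now I'll zoom in.

```bash
cat > h.py <<'E'
import numpy as np,cv2
from cell import ctrl
def cam(n):
    c=ctrl.get_calibration(n);return c['K'],cv2.Rodrigues(c['rvec'])[0],c['tvec']
def ray(n,uv,z):
    K,R,t=cam(n);d=R.T@np.linalg.inv(K)@np.array([*uv,1.]);o=-R.T@t
    return o+d*(z-o[2])/d[2]
def cloud(n,d):
    K,R,t=cam(n);v,u=np.mgrid[:384,:512]
    P=np.stack([(u-K[0,2])*d/K[0,0],(v-K[1,2])*d/K[1,1],d],-1)-t
    return P@R
E
python3 - <<'E'
from h import *
f=np.load('pics/top.npz');P=cloud('top',f['d'])
for u,v in[(291,245),(260,230),(305,230),(200,234),(245,236),(298,208),(335,240)]:print(u,v,P[v,u].round(4))
c=cv2.resize(f['p'][200:280,150:330,::-1],None,fx=4.4,fy=4.4,interpolation=cv2.INTER_CUBIC);cv2.imwrite('pics/topc.png',c)
E
```

```text
291 245 [ 0.4461 -0.1486  0.0909]
260 230 [ 0.4819 -0.061   0.0661]
305 230 [ 0.4941 -0.1872  0.0661]
200 234 [0.4497 0.0993 0.1152]
245 236 [ 0.4549 -0.0217  0.1257]
298 208 [ 0.563  -0.1678  0.0235]
335 240 [ 0.4767 -0.2775  0.044 ]
```

View pics/topc.png

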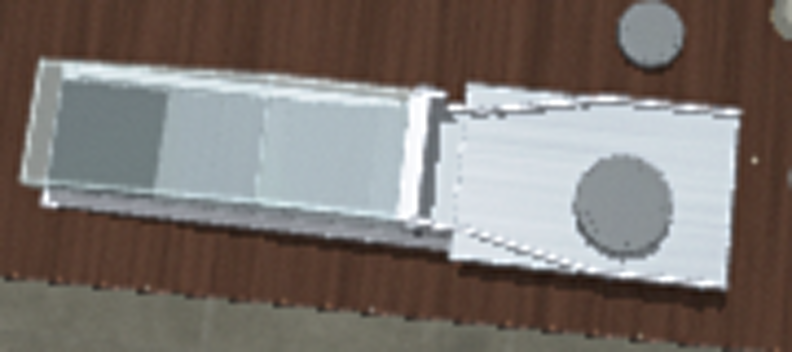

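```bash
python3 - <<'E'
from h import *
for n in('top','scene'):
    f=np.load(f'pics/{n}.npz');P=cloud(n,f['d'])
    print(n)
    for nm,lo,hi in(('shelf',.060,.070),('roof',.119,.130),('pot',.087,.1)):
        m=(P[...,2]>lo)&(P[...,2]<hi)&(P[...,0]>.36)&(P[...,0]<.53)&(P[...,1]>-.24)&(P[...,1]<(-.1 if nm=='pot' else .0))
        k,l,st,_=cv2.connectedComponentsWithStats(m.astype(np.uint8));
        j=1+st[1:,4].argmax();Q=P[l==j]
        r=cv2.minAreaRect((Q[:,:2]*1000).astype(np.float32))
        print(nm,st[j],Q[:,2].mean().round(4),np.round(r[0],1),np.round(r[1],1),r[2],cv2.boxPoints(r).round(0).tolist())
f=np.load('pics/top.npz')
for uv in[(318.2,225.5),(315.2,265.9)]:print(ray('top',uv,.066),ray('top',uv,.078))
# grey lid by colour at z .094
p=f['p'].astype(int)
m=(p.max(2)<150)&(p.max(2)-p.min(2)<15)
m[:, :270]=0;m[:,312:]=0;m[:230]=0;m[:, :][262:]=0
c=max(cv2.findContours(m.astype(np.uint8),0,1)[0],key=cv2.contourArea)
(u,v),r=cv2.minEnclosingCircle(c);print(u,v,r,ray('top',(u,v),.094))
E
```

```text
top
shelf [ 245  223   73   41 1910] 0.0657 [ 456.7 -122.7] [197.5 105.7] 89.27692413330078 [[403.0, -221.0], [508.0, -222.0], [511.0, -25.0], [405.0, -23.0]]
roof [236 220  16  32 285] 0.1237 [457.5 -15.7] [33.  83.7] 87.64649963378906 [[415.0, -30.0], [499.0, -34.0], [500.0, -1.0], [416.0, 3.0]]
pot [280 235  23  23 384] 0.0939 [ 443.5 -148.8] [57.8 58.2] 33.658912658691406 [[403.0, -141.0], [436.0, -189.0], [484.0, -157.0], [451.0, -109.0]]
scene
shelf [ 209  207   59   62 1429] 0.065 [ 454.8 -119.9] [204.6 113.1] 88.3631591796875 [[395.0, -221.0], [508.0, -224.0], [514.0, -19.0], [401.0, -16.0]]
roof [204 195  26  19 167] 0.123 [455.9 -16.1] [32.8 84.7] 89.121337890625 [[413.0, -32.0], [498.0, -33.0], [498.0, -0.0], [414.0, 1.0]]
pot [228 232  19  18 266] 0.0932 [ 441.5 -149.6] [57.8 56.5] 53.65447235107422 [[402.0, -156.0], [447.0, -190.0], [481.0, -143.0], [436.0, -110.0]]
[ 0.51045544 -0.22358346  0.066     ] [ 0.50869157 -0.22161541  0.078     ]
[ 0.39751379 -0.22195534  0.066     ] [ 0.39697681 -0.22000498  0.078     ]
291.5 247.0 11.715475082397461 [ 0.44057377 -0.15006349  0.094     ]
```

```bash
cat >> h.py <<'E'
from scipy.spatial.transform import Rotation as Ro
C=np.array([.4565,-.022]);F=np.array([.011,1,0]);F/=np.linalg.norm(F);S=np.array([F[1],-F[0],0])
def go(pos,lean):
    s=ctrl.state();q=s['ee_rot'];R=Ro.from_quat([*q[1:],q[0]])
    t=np.radians(lean);U=np.array([0,0,1.]);T=np.stack([np.cos(t)*F+np.sin(t)*U,S,np.sin(t)*F-np.cos(t)*U],1)
    rv=(R.inv()*Ro.from_matrix(T)).as_rotvec(degrees=True)/45
    p=np.array(s['tool_pos']);sh=R.inv().apply(np.array(pos)-p)/.25
    print(round(s['clock'],2),'tcp',p.round(4),'turn',rv.round(3),'shift',sh.round(4),'F',np.round(s['force'],1),'w',round(s['gripper_width'],4))
    print('unit feed/side/up shift per mm',*(R.inv().apply(v).round(3)*.004 for v in(F,S,U)))
E
python3 -c "
from h import *
go([.44,-.235,.2],35);go([.3,-.43,.25],0)"
```

```text
0.1 tcp [ 0.1856 -0.6224  0.2325] turn [ 0.491  0.667 -1.564] shift [ 1.4179 -1.1939  0.1325] F [ 1.2  0.7 -1.1] w 0.0954
unit feed/side/up shift per mm [ 1.184e-03 -3.820e-03  8.000e-06] [ 0.00382   0.001184 -0.      ] [ 0.e+00 -8.e-06 -4.e-03]
0.1 tcp [ 0.1856 -0.6224  0.2325] turn [-0.002 -0.002 -1.617] shift [ 0.6584 -0.6068 -0.0687] F [ 1.2  0.7 -1.1] w 0.0954
unit feed/side/up shift per mm [ 1.184e-03 -3.820e-03  8.000e-06] [ 0.00382   0.001184 -0.      ] [ 0.e+00 -8.e-06 -4.e-03]
```

```bash
python3 -m inch '[[[0,0,-0.19,0.1,-0.1,-0.07,0.5],[0,0,-0.38,0.2,-0.2,-0.07,0.5],[0,0,-0.57,0.3,-0.3,-0.07,0.5],[0,0,-0.76,0.4,-0.4,-0.07,0.5],[0,0,-0.9,0.5,-0.5,-0.07,0.5],[0,0,-1,0.66,-0.6,-0.07,0.5],[0,0,-1,0.66,-0.6,-0.07,0.5],[0,0,-1,0.66,-0.6,-0.07,0.5],[0,0,-1,0.66,-0.6,-0.07,0.5]]]'
python3 -c "
from h import *
go([.4415,-.235,.2],35)"
```

```text
clock: 1.0
tool_pos: [0.3005, -0.4325, 0.2509]
ee_rot: [-0.0, 0.859, 0.512, -0.0]
force: [0.2, -0.1, 0.8]
gripper_width: 0.0285
finger_force: 0.0
1.0 tcp [ 0.3005 -0.4325  0.2509] turn [ 0.188  0.762 -0.599] shift [0.9633 0.1196 0.2035] F [ 0.2 -0.1  0.8] w 0.0285
unit feed/side/up shift per mm [ 0.003536 -0.001868  0.      ] [ 1.868e-03  3.536e-03 -4.000e-06] [-0.    -0.    -0.004]
```

```bash
python3 -m inch '[[[0.03,0.13,-0.1,0.16,0.02,0.03,0.5],[0.06,0.26,-0.2,0.32,0.04,0.06,0.5],[0.1,0.4,-0.3,0.48,0.06,0.1,0.5],[0.13,0.53,-0.4,0.64,0.08,0.13,0.5],[0.16,0.66,-0.5,0.8,0.1,0.17,0.5],[0.188,0.762,-0.599,0.9633,0.1196,0.2035,0.5],[0.188,0.762,-0.599,0.9633,0.1196,0.2035,0.5],[0.188,0.762,-0.599,0.9633,0.1196,0.2035,0.5],[0.188,0.762,-0.599,0.9633,0.1196,0.2035,0.5],[0.188,0.762,-0.599,0.9633,0.1196,0.2035,0.5]]]'
python3 -c "
from h import *
go([.4415,-.218,.0925],35)"
```

```text
clock: 2.0
tool_pos: [0.4415, -0.2358, 0.2012]
ee_rot: [-0.21, 0.679, 0.671, 0.214]
force: [-0.1, 0.0, -0.1]
gripper_width: 0.0235
finger_force: 0.0
2.0 tcp [ 0.4415 -0.2358  0.2012] turn [ 0.003  0.003 -0.   ] shift [-0.1902 -0.0017  0.3973] F [-0.1  0.  -0.1] w 0.0235
unit feed/side/up shift per mm [ 3.280e-03 -4.000e-06  2.288e-03] [0.e+00 4.e-03 8.e-06] [ 2.288e-03  8.000e-06 -3.280e-03]
```

```bash
python3 -m inch '[[[0,0,0,-0.05,0,0.1,0.5],[0,0,0,-0.1,0,0.2,0.5],[0,0,0,-0.14,0,0.29,0.5],[0,0,0,-0.17,0,0.355,0.5],[0,0,0,-0.19,0,0.397,0.5],[0,0,0,-0.19,0,0.397,0.5],[0,0,0,-0.19,0,0.397,0.5]]]'
python3 - <<'E'
from h import *
go([.4425,-.2,.0925],35)
p,d=ctrl.snapshot('wrist');a=p
p,d=ctrl.snapshot('scene');b=cv2.resize(p[180:290,170:290],(420,384))
cv2.imwrite('pics/w1.png',cv2.resize(np.hstack([a,b]),(800,330))[:,:,::-1])
E
```

```text
clock: 2.7
tool_pos: [0.4423, -0.2171, 0.0926]
ee_rot: [-0.211, 0.678, 0.671, 0.214]
force: [-0.4, 0.2, -0.8]
gripper_width: 0.0236
finger_force: 0.0
2.7 tcp [ 0.4423 -0.2171  0.0926] turn [0.001 0.002 0.001] shift [ 0.0559 -0.0001  0.0396] F [-0.4  0.2 -0.8] w 0.0236
unit feed/side/up shift per mm [0.00328  0.       0.002292] [-4.e-06  4.e-03  4.e-06] [ 2.292e-03  8.000e-06 -3.280e-03]
```

View pics/w1.png

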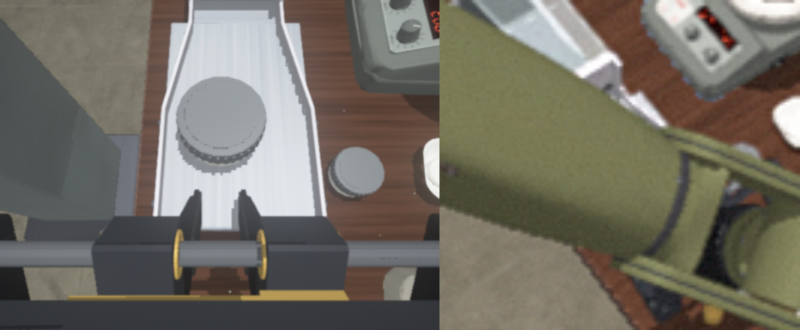

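Wrist view: the pot (221,118) sits straight ahead of the fingertips (195 and 243). The doorway's middle is at column ~237, and the fingers are within the rails. Starting to push.

```bash
python3 -m inch '[[[0,0,0,0.013,0,0.009,0.5],[0,0,0,0.026,0,0.018,0.5],[0,0,0,0.039,0,0.027,0.5],[0,0,0,0.05,0,0.035,0.5],[0,0,0,0.06,0,0.042,0.5],[0,0,0,0.07,0,0.049,0.5],[0,0,0,0.08,0.001,0.056,0.5],[0,0,0,0.09,0.003,0.063,0.5],[0,0,0,0.1,0.006,0.07,0.5],[0,0,0,0.11,0.009,0.077,0.5],[0,0,0,0.12,0.012,0.084,0.5],[0,0,0,0.13,0.015,0.091,0.5]]]'
python3 - <<'E'
from h import *
go([.45,-.14,.0925],35)
p,d=ctrl.snapshot('wrist')
cv2.imwrite('pics/w2.png',p[:,:,::-1])
E
```

```text
clock: 4.0
tool_pos: [0.4463, -0.1765, 0.0917]
ee_rot: [-0.211, 0.678, 0.671, 0.214]
force: [-0.4, 0.1, 0.6]
gripper_width: 0.0236
finger_force: 0.1
4.0 tcp [ 0.4463 -0.1765  0.0917] turn [-0.     0.     0.001] shift [0.1215 0.0134 0.0813] F [-0.4  0.1  0.6] w 0.0236
unit feed/side/up shift per mm [3.276e-03 4.000e-06 2.292e-03] [-4.e-06  4.e-03 -0.e+00] [ 2.292e-03  4.000e-06 -3.276e-03]
```

View pics/w2.png

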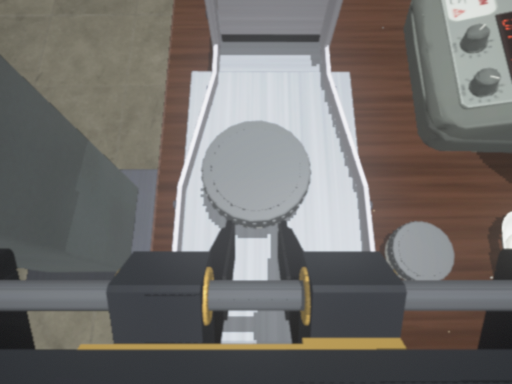

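The pot is cradled between the tips (256,172). The rail and doorway centre is at column ~272, so it needs about 9 mm more to the right as I push.

```bash
python3 -m inch '[[[0,0,0,0.011,0.003,0.0077,0.5],[0,0,0,0.022,0.006,0.0154,0.5],[0,0,0,0.033,0.009,0.0231,0.5],[0,0,0,0.044,0.012,0.0308,0.5],[0,0,0,0.055,0.015,0.0385,0.5],[0,0,0,0.066,0.018,0.0462,0.5],[0,0,0,0.077,0.021,0.0539,0.5],[0,0,0,0.088,0.024,0.0616,0.5],[0,0,0,0.099,0.027,0.0693,0.5],[0,0,0,0.11,0.03,0.077,0.5],[0,0,0,0.121,0.033,0.0847,0.5],[0,0,0,0.132,0.036,0.0924,0.5]]]'
python3 - <<'E'
from h import *
go([.456,-.04,.0925],35)
p,d=ctrl.snapshot('wrist')
cv2.imwrite('pics/w3.png',p[:,:,::-1])
E
```

```text
clock: 5.25
tool_pos: [0.4557, -0.1363, 0.0917]
ee_rot: [-0.211, 0.678, 0.671, 0.214]
force: [0.7, -0.0, 0.4]
gripper_width: 0.0236
finger_force: 0.1
5.25 tcp [ 0.4557 -0.1363  0.0917] turn [-0.     0.     0.001] shift [ 0.3173 -0.0025  0.2183] F [ 0.7 -0.   0.4] w 0.0236
unit feed/side/up shift per mm [3.276e-03 4.000e-06 2.292e-03] [-4.e-06  4.e-03 -0.e+00] [ 2.292e-03  4.000e-06 -3.276e-03]
```

View pics/w3.png

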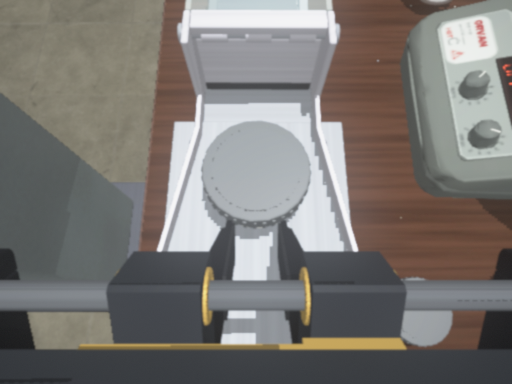

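Pot and tips (257) are now in line with the doorway centre (~258). Pushing straight in.

```bash
python3 -m inch '[[[0,0,0,0.011,0.001,0.0077,0.5],[0,0,0,0.022,0.002,0.0154,0.5],[0,0,0,0.033,0.002,0.0231,0.5],[0,0,0,0.044,0.002,0.0308,0.5],[0,0,0,0.055,0.002,0.0385,0.5],[0,0,0,0.066,0.002,0.0462,0.5],[0,0,0,0.077,0.002,0.0539,0.5],[0,0,0,0.088,0.002,0.0616,0.5],[0,0,0,0.099,0.002,0.0693,0.5],[0,0,0,0.11,0.002,0.077,0.5],[0,0,0,0.121,0.002,0.0847,0.5],[0,0,0,0.132,0.002,0.0924,0.5]]]' | grep -E 'pos|force'
python3 -m inch '[[[0,0,0,0.011,0,0.0077,0.5],[0,0,0,0.022,0,0.0154,0.5],[0,0,0,0.033,0,0.0231,0.5],[0,0,0,0.044,0,0.0308,0.5],[0,0,0,0.055,0,0.0385,0.5],[0,0,0,0.066,0,0.0462,0.5],[0,0,0,0.077,0,0.0539,0.5],[0,0,0,0.088,0,0.0616,0.5],[0,0,0,0.099,0,0.0693,0.5],[0,0,0,0.11,0,0.077,0.5],[0,0,0,0.121,0,0.0847,0.5]]]' | grep -E 'pos|force'
python3 - <<'E'
from h import *
go([.4565,-.029,.0925],35)
p,d=ctrl.snapshot('wrist')
cv2.imwrite('pics/w4.png',p[:,:,::-1])
E
```

```text
tool_pos: [0.4565, -0.096, 0.0917]
force: [0.6, -0.6, -0.0]
finger_force: 0.1
tool_pos: [0.4569, -0.0591, 0.0917]
force: [-0.2, 0.3, 0.2]
finger_force: 0.2
7.6 tcp [ 0.4569 -0.0591  0.0917] turn [-0.     0.001  0.001] shift [ 0.1005 -0.0028  0.0665] F [-0.2  0.3  0.2] w 0.024
unit feed/side/up shift per mm [3.276e-03 4.000e-06 2.292e-03] [-4.e-06  4.e-03 -0.e+00] [ 2.292e-03  4.000e-06 -3.276e-03]
```

View pics/w4.png

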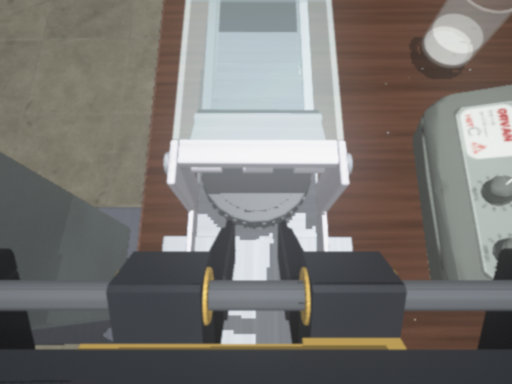

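The pot (256,185) is half in under the roof, flap lifting, tips centred (257). Pushing the last ~31 mm.

```bash
python3 -m inch '[[[0,0,0,0.01,0,0.007,0.5],[0,0,0,0.02,0,0.014,0.5],[0,0,0,0.03,0,0.021,0.5],[0,0,0,0.04,0,0.028,0.5],[0,0,0,0.05,0,0.035,0.5],[0,0,0,0.06,0,0.042,0.5],[0,0,0,0.07,0,0.049,0.5],[0,0,0,0.08,0,0.056,0.5],[0,0,0,0.09,0,0.063,0.5],[0,0,0,0.1,0,0.07,0.5],[0,0,0,0.104,0,0.0728,0.5],[0,0,0,0.104,0,0.0728,0.5]]]'
python3 - <<'E'
from h import *
go([.4565,-.029,.0925],35)
p,d=ctrl.snapshot('wrist')
q,d=ctrl.snapshot('top')
cv2.imwrite('pics/w5.png',cv2.resize(np.hstack([p,cv2.resize(q[200:280,150:270],(512,384))]),(800,300))[:,:,::-1])
E
```

```text
clock: 8.85
tool_pos: [0.4572, -0.0275, 0.0917]
ee_rot: [-0.211, 0.678, 0.671, 0.214]
force: [-0.9, -0.3, -0.0]
gripper_width: 0.0236
finger_force: 0.1
8.85 tcp [ 0.4572 -0.0275  0.0917] turn [-0.     0.     0.002] shift [-0.0032 -0.0026 -0.0061] F [-0.9 -0.3 -0. ] w 0.0236
unit feed/side/up shift per mm [3.276e-03 4.000e-06 2.292e-03] [-4.e-06  4.e-03 -0.e+00] [ 2.292e-03  4.000e-06 -3.276e-03]
```

View pics/w5.png

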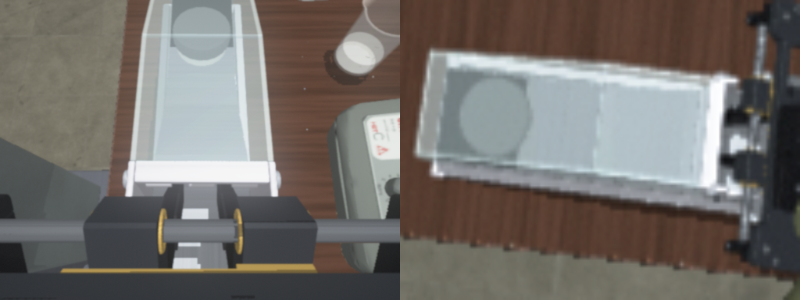

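The pot has slid down into the tray: wrist view (202,35), and at the end of the tray in the top crop (495,115). Drawing the fingers straight back out, then up.

```bash
python3 -m inch '[[[0,0,0,-0.03,0,-0.021,0.5],[0,0,0,-0.06,0,-0.042,0.5],[0,0,0,-0.09,0,-0.063,0.5],[0,0,0,-0.12,0,-0.084,0.5],[0,0,0,-0.16,0,-0.112,0.5],[0,0,0,-0.2,0,-0.14,0.5],[0,0,0,-0.25,0,-0.175,0.5],[0,0,0,-0.25,0,-0.28,0.5],[0,0,0,-0.25,0,-0.4,0.5],[0,0,0,-0.25,0,-0.52,0.5],[0,0,0,-0.25,0,-0.6,0.5],[0,0,0,-0.25,0,-0.6,0.5]]]'
python3 -m inch '[[[0,0,0,0,0,0,0.5],[0,0,0,0,0,0,0.5],[0,0,0,0,0,0,0.5],[0,0,0,0,0,0,0.5],[0,0,0,0,0,0,0.5],[0,0,0,0,0,0,0.5],[0,0,0,0,0,0,0.5],[0,0,0,0,0,0,0.5]]]' | grep clock
python3 - <<'E'
from h import *
p,d=ctrl.snapshot('wrist')
q,d=ctrl.snapshot('top')
cv2.imwrite('pics/w6.png',cv2.resize(np.hstack([p,cv2.resize(q[180:290,150:400],(700,384))]),(800,280))[:,:,::-1])
E
```

```text
clock: 10.15
tool_pos: [0.4572, -0.1678, 0.1814]
ee_rot: [-0.208, 0.678, 0.671, 0.214]
force: [0.0, -0.2, -0.4]
gripper_width: 0.0236
finger_force: 0.0
clock: 10.95
```

View pics/w6.png

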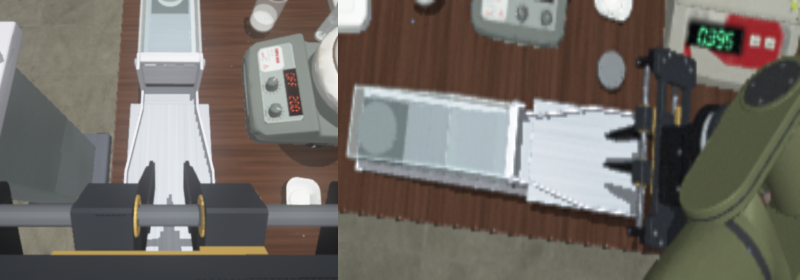

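The flap hangs shut (170,75 in the wrist view), the pot is in the tray (380,130 in the top crop), and the robot is clear of everything. Handing in.

```bash
python3 -c "
from cell import ctrl
print(ctrl.close_job())"
```

```text
the job is handed in; nothing more can be done
None
```

I pushed the pot through the flap and it slid down into the tray; the last pictures show the flap hanging shut and the fingers clear, and I handed the job in at about 11 s, with no verdict returned.

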